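# Touch off the spice stand with the jar, then seat the jar

### The job

The wooden spice stand was put back on its grey mat a little crooked after cleaning. Pick up the spice jar with the black lid, hold it upright in front of the stand just above the mat and use it as a feeler: press its side lightly against the stand's front face near the left end, then against the front face near the right end, then against the right-hand end face, resting about half a second at each. From these three touches find the empty left-hand pocket, lower the jar into it until it is fully home and let go, never shoving the stand hard and leaving the other things alone.

Things in the scene. Friction and masses are not known exactly. Their poses are not given: they have to be found in the camera images.
- mat: thin grey place mat with a pale border line, 134 (x) by 260 (y), 1 thick, flat on the worktop; origin at its centre at worktop height, x points to the back, y to the left. It carries the wooden spice stand, whose true pose is NOT measured: its centre lies up to 10 off the mat's centre in x and in y and it is turned up to 0.08 rad relative to the mat
- stand_marked (a point): where the middle of the stand's top would be if it stood true on the mat (fixed to the mat). The stand is a wooden block 84 (x) by 210 (y), sides upright from 4 to 49 above the worktop. On its rubber feet it yields sideways about 1 mm per 5 N and springs back; shoving it hard, 20 N or more, is not allowed
- pocket_marked (a point): where the centre of the pocket's mouth would be if the stand stood true (fixed to the mat). In the stand's own frame the round pocket lies 50 left (+y) of the stand's centre, 49 above the worktop, 44 wide, no chamfer, floor 16 above the worktop. The recess 50 right of the centre holds a small fixed white canister, 54 across, top 69 above the worktop
- front_marked (a point): where the middle of the stand's front face (toward the robot, 42 from the stand's centre, 210 long) would be if it stood true; fixed to the mat, the real face is up to about 18 off near its ends
- end_marked (a point): where the middle of the stand's right-hand end face (-y, 105 from the stand's centre, 84 long) would be if it stood true; fixed to the mat, the real face is up to about 14 off
- jar: the spice jar with the black lid (green label), a straight upright round cylinder 40.2 in diameter (lid 40.6) and 105 tall, about 0.11 kg, standing loose on the worktop; origin at the centre of its underside, z up along the jar
- jar_centre (a point): centre of the black-lidded spice jar, on its axis, half-way up, 52.5 above its underside; z up along the jar
- gold_jar: spice jar with a gold lid, 42 across and 106 tall, loose bystander that may stand where the black-lidded jar would; origin at centre of its underside
- tumbler: clear glass tumbler, 81 across and 91 tall, loose bystander; origin at centre of its underside
- tin: flat fish tin 63x105x24, loose bystander; origin at centre of its underside
- pear: wooden pear 78 across, 122 tall, loose bystander; origin at centre of its underside

How it is judged:
On the way, in this order (a step that is already met when the one before it is completed fails the run):
1. the upright jar's side is pressed against the stand's front face near its left end (contact force between jar and mat above 0.8 N and angle between jar_centre's own z axis and vertical below 0.25 rad and height (world z) of jar_centre below 0.085 m and x of jar_centre in the frame of mat below -0.036 m and y of jar_centre in the frame of mat between 0.03 and 0.12 m), for 0.25 s.
2. then against the front face near its right end (contact force between jar and mat above 0.8 N and angle between jar_centre's own z axis and vertical below 0.25 rad and height (world z) of jar_centre below 0.085 m and x of jar_centre in the frame of mat below -0.036 m and y of jar_centre in the frame of mat between -0.108 and -0.03 m), for 0.25 s.
3. then against the right-hand end face (contact force between jar and mat above 0.8 N and angle between jar_centre's own z axis and vertical below 0.25 rad and height (world z) of jar_centre below 0.085 m and y of jar_centre in the frame of mat below -0.108 m and x of jar_centre in the frame of mat between -0.055 and 0.055 m), for 0.25 s.
At the end, for the whole second after the job is handed in: The black-lidded jar stands in the stand's left-hand pocket, its underside within 3 mm of the pocket floor, upright within 0.08 rad, at rest and released; the tumbler, tin, pear and gold-lidded jar are where they were (height (world z) of jar_centre between 0.066 and 0.0715 m and angle between jar_centre's own z axis and vertical below 0.08 rad and y of jar_centre in the frame of mat between 0.025 and 0.075 m and x of jar_centre in the frame of mat between -0.025 and 0.025 m and linear speed of jar below 0.02 m/s and contact force between the fingers and jar below 0.1 N); the robot touches nothing.
It fails at once if the jar presses on the stand harder than 20 N (contact force between jar and mat above 20 N).
It fails at once if the robot itself presses on the stand harder than 20 N (contact force between any of the fingers, the arm and mat above 20 N).
It fails at once if a bystander is moved by more than 20 mm (distance of any of gold_jar, tumbler, tin, pear from where it was at the start of the episode above 0.02 m).
It also fails if it takes over 72 s, if anything falls off the work surface, if the arm or the gripper's body presses on something with over 40 N, if the wrist force passes 120 N, or if a joint passes its speed limit or range.

### The arm

A 7-joint arm with a two-finger parallel gripper is mounted at the origin on a cart in front of the work surface, level with it; the furniture and walls round the work are solid. World frame = base frame: x ahead of the robot, y to its left, z up, the work surface at z = 0. Lengths are in m, angles in rad, forces in N, time in s.
With the tool pointing down it reaches from about 0.425 to 0.825 m from the base axis. Payload 3.6 kg.
Tool frame: the origin (TCP) lies between the finger pads; the fingertips stand 25 mm ahead of it and the grasp point (between the pads) lies 6 mm ahead of it; z points along the fingers, y is the line along which they close (so a half turn about z gives the same grasp; the last joint's range is limited). The gripper opens to 85 mm and grips with 20 to 120 N. Pads are 22 mm wide; open, the fingers measure 114 mm over their backs; the gripper's body (76 mm by 85 mm) begins 54 mm behind the grasp point. The pads swing forward as they close: fully open they stand 13 mm farther back than shut.
Start: joints at [-1.214, 0.615, -0.013, 1.423, 0.008, 1.103, -0.04], TCP at [0.243, 0.603, 0.256] pointing down, gripper open.
Joint ranges: [-3.12, 3.12], [-0.3, 2.06], [-1.34, 1.32], [0.26, 2.42], [-1.36, 4.5], [0.01, 1.98], [-2.84, 2.84]. Speed limits (rad/s): [2.79, 2.79, 3.14, 3.14, 3.14, 3.14, 3.14].

### API

Orientations are given as a rotation vector (axis times angle).
In Python, from workcell import env gives the robot as it stands.
- The arm moves only by the shell command python3 -m crank 'ROWS' [OPENING] [FORCE]. ROWS is JSON, one flat list of numbers, 6 for each row, row after row: the shift along the tool's x, y, z in m, then the turn, a rotation vector about the tool's x, y, z in rad. A call has 1 to 20 rows; each row is the pose to reach, as a shift and turn from the pose commanded when the call began, along the tool's axes at that moment; what a row does not reach only later rows make up. A row lasts 1/12 s, in which the tool goes at most 41.7 mm and 7.16 degrees, less where a joint would pass 70% of its speed; a pose out of reach is approached as far as the arm can. A call with a gripper value outside its range is refused whole. OPENING is the gripper's target within -1 to 1 (fully open at 1, half-way at 0, shut at -1), set as the call begins (- or left out, the last holds). The fingers move at their own pace and stop on an object; FORCE is the grip in N (left out, the last holds). Time passes only in rows, so rows that repeat a pose let the fingers close. It gives the time, the measured TCP pose, the force, the opening and the grip force at its end, in the units of the state.
- env.state(): the state, without advancing time (a new reading comes with each control period).
- env.get_image(name): name is "side" or "top" or "wrist"; returns the picture (480x640x3 uint8, red, green, blue); there is no depth.
- env.calibration(name): a dict with "mtx" (3x3 intrinsics, pixels), "T" (4x4, takes a point from camera to world coordinates). Camera axes: x right, y up, looking along -z (the intrinsics and any distortion apply to the point x, -y, -z); pixel columns grow to the right and rows downward; lengths in m; the calibration is good to about 2 mm. A picture is of the moment at which its call begins: read the wrist's pose just before it. calibration takes no time and is no camera call; for the wrist camera it gives the pose at the moment of the call.
- env.close_job(): hands the job in; it is judged then, once.
The state is a dict: "time_s": time; "joints": joint angles; "qvel": joint speeds; "tau": joint torques, N m; "tool_pos": TCP position; "eef_rot": TCP orientation; "ft_force": force on the tool from outside, world axes, zero at the start; "ft_torque": the same for the moment, N m; "finger_gap": opening from 0.0 (shut) to 1.0 (fully open); "grip_force": force on a finger pad.
Only numpy, scipy, OpenCV 4.12 (cv2) and the standard library are available. Lean on these libraries where they do the work, as an engineer would, in place of code of your own. Each camera call takes 0.05 s, during which the arm holds its last target. There are 200 camera calls.

## Working session

There is one attempt and no reset: what is moved stays moved. The work goes in short steps, Python scripts to look and compute and a shell command to move; the robot and the scene stay as the last step left them, time stands still between calls to the robot, and variables do not carry over. Pictures are saved under pics/ and viewed, at most 10 in all, crops included, and the job is handed in when it is done.

```bash
ls; mkdir -p pics; python3 - <<'E'
from workcell import env
import cv2,numpy as np
s=env.state()
print({k:np.round(v,4).tolist() for k,v in s.items()})
for n in("top","side"):
    im=env.get_image(n); cv2.imwrite(f"pics/{n}0.png",im[:,:,::-1])
    c=env.calibration(n); print(n,{k:np.round(v,4).tolist() for k,v in c.items()})
E
```

```text
pics
{'time_s': 0.0, 'joints': [-1.2145, 0.6159, -0.0126, 1.4249, 0.0081, 1.1034, -0.0404], 'qvel': [-0.0018, -0.0006, 0.001, -0.0024, -0.0008, 0.0005, 0.001], 'tau': [-0.0001, -46.9226, 0.2591, -17.1028, 0.0099, 0.0098, 0.0], 'tool_pos': [0.2425, 0.6023, 0.2551], 'eef_rot': [-0.5974, -3.0838, 0.0039], 'ft_force': [-0.5191, 0.0305, 0.4211], 'ft_torque': [0.0512, -0.0222, -0.0028], 'grip_force': 0.0, 'finger_gap': 0.9982}
top {'mtx': [[598.1569, 0.0, 325.5604], [0.0, 598.1569, 230.0454], [0.0, 0.0, 1.0]], 'T': [[-0.3996, 0.7166, -0.5717, -0.4701], [-0.9166, -0.3024, 0.2616, 0.4731], [0.0145, 0.6285, 0.7776, 1.4879], [0.0, 0.0, 0.0, 1.0]]}
side {'mtx': [[545.5476, 0.0, 317.38], [0.0, 545.5476, 238.8284], [0.0, 0.0, 1.0]], 'T': [[-0.9995, 0.0155, -0.0265, 0.5235], [-0.0294, -0.7326, 0.68, 1.1978], [-0.0089, 0.6805, 0.7327, 1.3749], [0.0, 0.0, 0.0, 1.0]]}
```

View pics/top0.png

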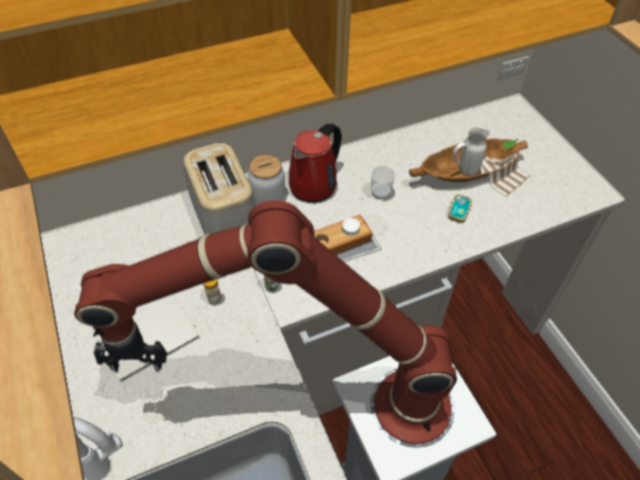

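View pics/side0.png

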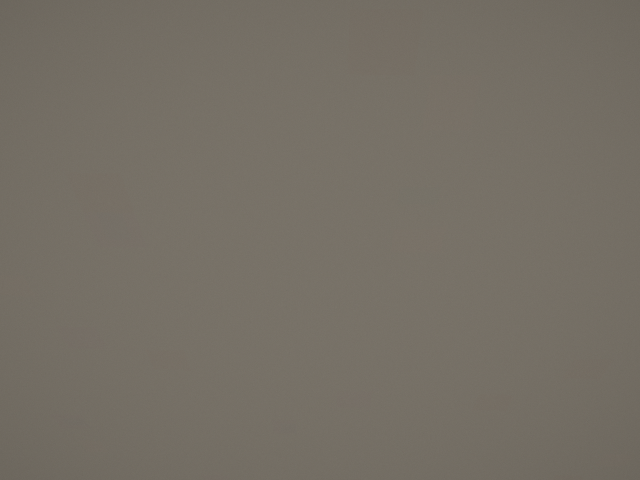

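The top view shows the stand at about (345,235) with the white canister at (351,227). There is a gold-lid jar at (212,290) and a jar with a green label partly hidden by the arm at (272,283). The side camera is blocked and shows only grey. I'll write helpers and estimate positions.

```bash
cat > h.py <<'E'
from workcell import env
import numpy as np, cv2
from scipy.spatial.transform import Rotation as R
def ray(c,uv):
    uv=np.atleast_2d(np.array(uv,float)); m=c["mtx"]; T=np.array(c["T"])
    d=np.c_[(uv[:,0]-m[0][2])/m[0][0],-(uv[:,1]-m[1][2])/m[1][1],-np.ones(len(uv))]
    return T[:3,3],d@T[:3,:3].T
def onplane(c,uv,z):
    o,d=ray(c,uv); return o+d*((z-o[2])/d[:,2])[:,None]
def proj(c,p):
    T=np.array(c["T"]); q=(np.atleast_2d(p)-T[:3,3])@T[:3,:3]; m=c["mtx"]
    return np.c_[m[0][0]*q[:,0]/-q[:,2]+m[0][2], m[1][1]*-q[:,1]/-q[:,2]+m[1][2]]
def pose():
    s=env.state(); return np.array(s["tool_pos"]),R.from_rotvec(s["eef_rot"])
def rel(p,Rw=None):
    """shift and turn in tool axes to reach world p / rotation Rw"""
    t,r=pose(); a=r.inv().apply(np.array(p)-t)
    b=(r.inv()*Rw).as_rotvec() if Rw is not None else np.zeros(3)
    return np.round(np.r_[a,b],4)
def info():
    s=env.state()
    print({k:np.round(s[k],4).tolist() for k in("time_s","tool_pos","eef_rot","ft_force","finger_gap","grip_force","joints")})
E
python3 - <<'E'
from h import *
c=env.calibration("top")
print(onplane(c,[[272,285],[212,290],[382,180],[459,207],[140,355]],0.03).round(3))
print(onplane(c,[[351,227]],0.069).round(3))
w=env.calibration("wrist"); print(np.array(w["mtx"]).round(1).tolist()); print(np.array(w["T"]).round(3).tolist())
cv2.imwrite("pics/w0.png",env.get_image("wrist")[:,:,::-1])
im=cv2.imread("pics/top0.png"); cv2.imwrite("pics/top0c.png",cv2.resize(im[190:310,180:400],None,fx=3.6,fy=3.6,interpolation=cv2.INTER_CUBIC))
t,r=pose();print(r.as_matrix().round(3).tolist())
E
```

```text
[[ 0.474  0.209  0.03 ]
 [ 0.525  0.374  0.03 ]
 [ 0.726 -0.279  0.03 ]
 [ 0.521 -0.455  0.03 ]
 [ 0.401  0.61   0.03 ]]
[[ 0.554 -0.081  0.069]]
[[406.4, 0.0, 322.9], [0.0, 406.4, 237.8], [0.0, 0.0, 1.0]]
[[0.373, -0.877, -0.301, 0.164], [0.928, 0.352, 0.123, 0.635], [-0.002, -0.325, 0.946, 0.373], [0.0, 0.0, 0.0, 1.0]]
[[-0.928, 0.373, -0.001], [0.373, 0.928, -0.002], [-0.0, -0.002, -1.0]]
```

View pics/top0c.png

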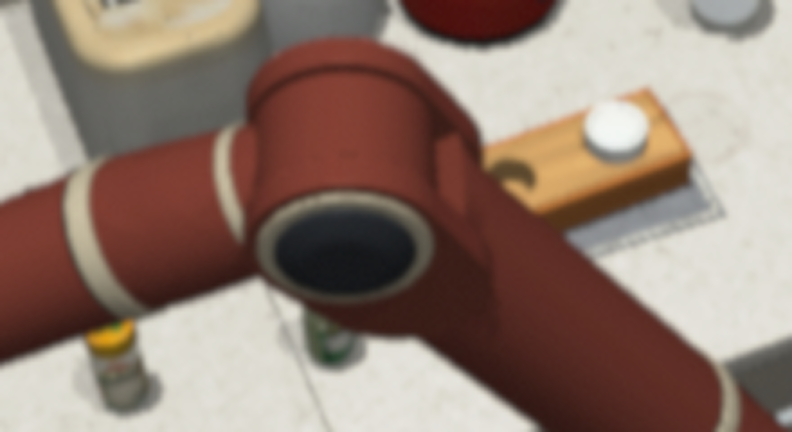

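The arm hides the jar, which is near (0.47,0.21), and part of the stand. I'll move over the jar, high up, with the tool squared to the world.

```bash
python3 - <<'E'
from h import *
print(rel([0.45,0.21,0.32],R.from_matrix(np.diag([-1,1,-1.]))))
print(rel([0.36,0.46,0.32]))
E
```

```text
[-3.390e-01 -2.867e-01 -6.400e-02 -2.000e-03 -3.000e-04 -3.828e-01]
[-0.1621 -0.0884 -0.0644  0.      0.      0.    ]
```

```bash
python3 -m crank '[-0.04,-0.02,-0.02,0,0,-0.05, -0.08,-0.045,-0.04,0,0,-0.1, -0.12,-0.07,-0.064,0,0,-0.15, -0.162,-0.09,-0.064,0,0,-0.2, -0.19,-0.12,-0.064,0,0,-0.25, -0.22,-0.15,-0.064,0,0,-0.3, -0.245,-0.18,-0.064,0,0,-0.34, -0.27,-0.21,-0.064,0,0,-0.383, -0.3,-0.24,-0.064,0,0,-0.383, -0.32,-0.265,-0.064,0,0,-0.383, -0.339,-0.287,-0.064,-0.002,0,-0.383, -0.339,-0.287,-0.064,-0.002,0,-0.383, -0.339,-0.287,-0.064,-0.002,0,-0.383, -0.339,-0.287,-0.064,-0.002,0,-0.383]' 1
python3 - <<'E'
from h import *
info()
for n in("top","wrist"):
    c=env.calibration(n); np.save(f"pics/{n}1.npy",c["T"])
    cv2.imwrite(f"pics/{n}1.png",env.get_image(n)[:,:,::-1])
E
```

```text
time_s: 1.32
tool_pos: [0.4497, 0.2105, 0.3202]
eef_rot: [0.0, -3.141, -0.004]
ft_force: [0.2, 0.9, 0.0]
finger_gap: 0.998
grip_force: 0.0
{'time_s': 1.3167, 'tool_pos': [0.4497, 0.2105, 0.3202], 'eef_rot': [0.0, -3.1413, -0.0042], 'ft_force': [0.231, 0.8731, 0.0424], 'finger_gap': 0.998, 'grip_force': 0.0, 'joints': [-0.4547, 0.3126, -0.0349, 1.7567, 0.0093, 1.0715, 1.0785]}
```

View pics/wrist1.png

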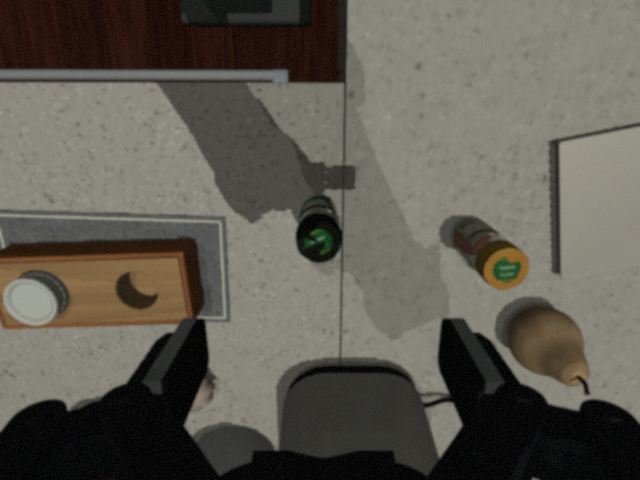

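The wrist view shows the black lid at about (319,240), the gold lid at (503,267) and the pear at (545,345). The mat's left edge runs from (227,219) to (228,321), the pocket is near (137,290) and the canister near (33,300). Next I'll measure these precisely.

```bash
python3 - <<'E'
from h import *
c=env.calibration("wrist"); im=cv2.imread("pics/wrist1.png"); g=cv2.cvtColor(im,cv2.COLOR_BGR2GRAY)
# lid
roi=g[185:275,285:355]; hsv=cv2.cvtColor(im,cv2.COLOR_BGR2HSV)[215:275,285:355]
m=((g[215:275,285:355]<55)).astype(np.uint8)
cn,_=cv2.findContours(m,0,2); k=max(cn,key=cv2.contourArea); 
h=cv2.convexHull(k)[:,0]+[285,215]; lo=h[h[:,1]>236]; 
(cx,cy),r=cv2.minEnclosingCircle(lo.astype(np.float32)); e=cv2.fitEllipse(cv2.convexHull(k)); print("lid",cx,cy,r,e,h[:,0].min(),h[:,0].max(),h[:,1].max())
print(onplane(c,[[cx,cy]],0.105).round(4), "r m",np.linalg.norm(onplane(c,[[cx,cy]],.105)-onplane(c,[[cx+r,cy]],.105)))
# check: project lid circle and base
p=lambda z,x,y,r:[[x+r,y,z],[x-r,y,z],[x,y+r,z],[x,y-r,z]]
print(onplane(c,[[227,219],[228,321],[0,213],[170,217],[192,253],[192,325],[503,267],[137,290],[33,300]],0.001).round(3).tolist())
print("pocket",onplane(c,[[137,290]],0.049).round(3),"can",onplane(c,[[31,301]],0.069).round(3),"gold",onplane(c,[[503,267]],.106).round(3))
sub=im[190:340,0:250]; a=cv2.resize(sub,None,fx=3,fy=3,interpolation=cv2.INTER_CUBIC)
b=cv2.resize(im[180:280,280:360],None,fx=4,fy=4.5,interpolation=cv2.INTER_CUBIC); b=cv2.resize(b,(int(b.shape[1]*450/b.shape[0])//1,450))
cv2.imwrite("pics/crop1.png",cv2.resize(a,(440,264)) if 0 else np.hstack([a[:,:],np.zeros((450,1,3),np.uint8)]))
E
```

```text
lid 319.5652160644531 241.0869598388672 22.64626121520996 ((34.03472900390625, 20.7740535736084), (46.180660247802734, 52.072227478027344), 6.553287506103516) 297 342 261
[[0.4821 0.2108 0.105 ]] r m 0.0196726776206482
[[0.493, 0.107, 0.001], [0.623, 0.099, 0.001], [0.487, -0.145, 0.001], [0.491, 0.043, 0.001], [0.534, 0.064, 0.001], [0.628, 0.054, 0.001], [0.55, 0.424, 0.001], [0.581, -0.006, 0.001], [0.595, -0.133, 0.001]]
pocket [[0.557 0.018 0.049]] can [[ 0.56  -0.081  0.069]] gold [[0.506 0.373 0.106]]
```

View pics/crop1.png

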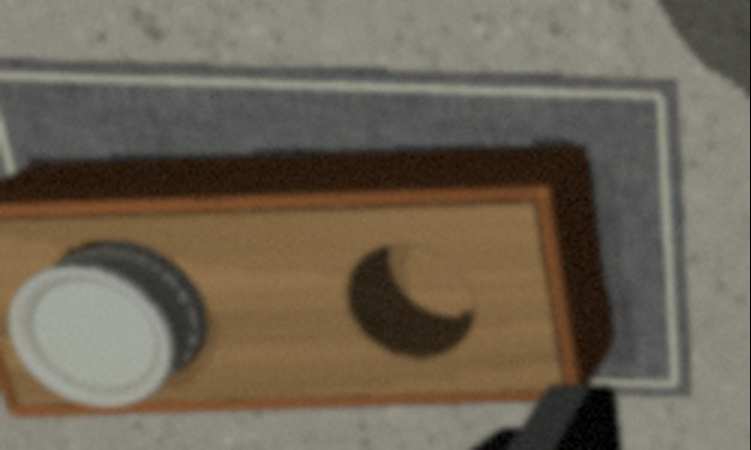

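The crop shows the mat's outer left corners at (225.7,217.3) and (229.3,320.7), with its front edge passing through (0,210). The stand's top corners are at (183.3,252.7), (192.7,318.3) and (4,327.7), and its front edge also passes through (0,259).

```bash
python3 - <<'E'
from h import *
c=env.calibration("wrist")
a=onplane(c,[[225.7,217.3],[229.3,320.7],[0,210]],0.001)[:,:2]
s=onplane(c,[[183.3,252.7],[192.7,318.3],[4,327.7],[0,259]],0.049)[:,:2]
print(a.round(4).tolist(),np.linalg.norm(a[1]-a[0])); print(s.round(4).tolist(),np.linalg.norm(s[1]-s[0]),np.linalg.norm(s[2]-s[1]))
ang=lambda v:np.arctan2(v[1],v[0])
ym=a[0]-a[2]; xm=a[1]-a[0]; yaw=[ang(ym)-np.pi/2,ang(xm)]; print("mat yaw",yaw)
ys=s[0]-s[3]; print("stand yaw",ang(ys)-np.pi/2,ang(s[1]-s[2])-np.pi/2,ang(s[1]-s[0]))
w=(2*yaw[0]+yaw[1])/3; Rm=np.array([[np.cos(w),-np.sin(w)],[np.sin(w),np.cos(w)]])
mc=((a[0]-Rm@[-.067,.13])+(a[1]-Rm@[.067,.13]))/2; print("mat",mc,w)
sc=(s[0]+s[2])/2; print("stand c",sc,"in mat",Rm.T@(sc-mc))
u=onplane(c,[[319.5,239.5]],.105); print(u)
# jar: project candidate circle extremes
for x,y in((.480,.2108),(.4821,.2108)):
    th=np.linspace(0,6.28,60); q=proj(c,np.c_[x+.0203*np.cos(th),y+.0203*np.sin(th),0*th+.105]); print(x,q.min(0).round(1),q.max(0).round(1))
print("down:",rel([.4815,.2108,.2]))
E
```

```text
[[0.491, 0.1055], [0.6223, 0.1002], [0.4833, -0.1438]] 0.13141153235061645
[[0.5149, 0.0711], [0.5911, 0.073], [0.6032, -0.134], [0.5224, -0.1179]] 0.07622225820688816 0.20744411813888253
mat yaw [np.float64(-0.030578562411975874), np.float64(-0.04021640305388347)]
stand yaw 0.039542086703727275 0.05850429046316119 0.026091289270037763
mat [ 0.55222643 -0.02708826] -0.033791175959278406
stand c [ 0.55906971 -0.03149366] in mat [ 0.00698821 -0.00417169]
[[0.48067516 0.21072412 0.105     ]]
0.48 [296.2 216.2] [343.  260.5]
0.4821 [296.2 218.6] [343.  262.7]
down: [-0.0323 -0.0018  0.1201  0.      0.      0.    ]
```

```bash
python3 - <<'E'
from h import *
W=R.from_matrix(np.diag([-1,1,-1.])); print(pose()[1].as_matrix().round(4).tolist())
print(rel([.4812,.2108,.15],W)); print(rel([.4812,.2108,.091],W))
E
```

```text
[[-1.0, -0.0038, -0.0004], [-0.0038, 1.0, 0.0029], [0.0004, 0.0029, -1.0]]
[-0.032  -0.0019  0.1701  0.0029 -0.0004  0.0038]
[-0.0321 -0.0021  0.2291  0.0029 -0.0004  0.0038]
```

```bash
python3 -m crank '[-0.015,0,0.03,0.003,0,0.004, -0.03,0,0.065,0.003,0,0.004, -0.032,-0.001,0.1,0.003,0,0.004, -0.032,-0.002,0.135,0.003,0,0.004, -0.032,-0.002,0.165,0.003,0,0.004, -0.032,-0.002,0.19,0.003,0,0.004, -0.032,-0.002,0.21,0.003,0,0.004, -0.032,-0.002,0.222,0.003,0,0.004, -0.032,-0.002,0.229,0.003,0,0.004, -0.032,-0.002,0.229,0.003,0,0.004, -0.032,-0.002,0.229,0.003,0,0.004]' 1
python3 - <<'E'
from h import *
info()
cv2.imwrite("pics/w2.png",env.get_image("wrist")[:,:,::-1])
E
```

```text
time_s: 2.33
tool_pos: [0.482, 0.2099, 0.0914]
eef_rot: [0.003, 3.141, -0.001]
ft_force: [0.4, 0.0, 1.0]
finger_gap: 1.0
grip_force: 0.0
{'time_s': 2.3333, 'tool_pos': [0.482, 0.2099, 0.0914], 'eef_rot': [0.0027, 3.1412, -0.0007], 'ft_force': [0.388, 0.0026, 1.0317], 'finger_gap': 1.0002, 'grip_force': 0.0, 'joints': [-0.4372, 0.6542, -0.0233, 1.9499, 0.0288, 0.5376, 1.0887]}
```

View pics/w2.png

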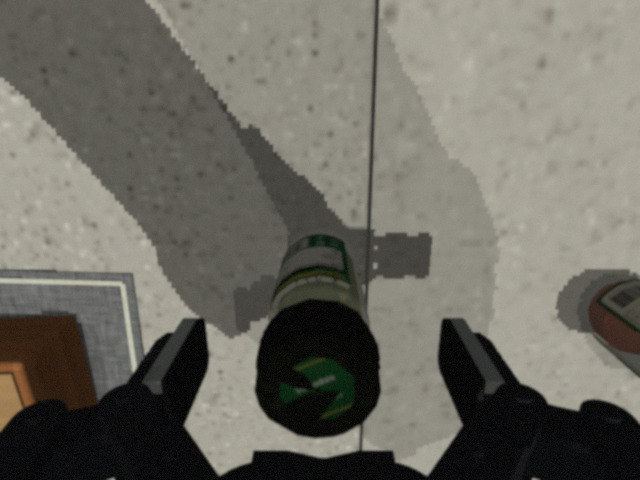

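The jar sits centred between the open fingers, with its lid at about (318,370). I'll close on it now.

```bash
python3 -m crank '[0,0,0,0,0,0, 0,0,0,0,0,0, 0,0,0,0,0,0, 0,0,0,0,0,0, 0,0,0,0,0,0, 0,0,0,0,0,0, 0,0,0,0,0,0, 0,0,0,0,0,0, 0,0,0,0,0,0, 0,0,0,0,0,0]' -1 80
python3 -c "
from h import *
info()"
```

```text
time_s: 3.22
tool_pos: [0.4828, 0.2085, 0.0922]
eef_rot: [0.007, 3.14, -0.001]
ft_force: [0.2, 0.4, 6.1]
finger_gap: 0.46
grip_force: 80.1
{'time_s': 3.2167, 'tool_pos': [0.4828, 0.2085, 0.0922], 'eef_rot': [0.0066, 3.1397, -0.001], 'ft_force': [0.1989, 0.3554, 6.0872], 'finger_gap': 0.4597, 'grip_force': 80.0812, 'joints': [-0.4354, 0.6528, -0.0221, 1.9501, 0.029, 0.5375, 1.0887]}
```

```bash
python3 -m crank '[0,0,-0.012,0,0,0, 0,0,-0.03,0,0,0, 0.002,-0.015,-0.045,0,0,0, 0.006,-0.04,-0.05,0,0,0, 0.012,-0.07,-0.05,0,0,0, 0.018,-0.1,-0.05,0,0,0, 0.02,-0.125,-0.05,0,0,0, 0.021,-0.145,-0.045,0,0,0, 0.021,-0.158,-0.035,0,0,0, 0.021,-0.165,-0.022,0,0,0, 0.021,-0.165,-0.014,0,0,0, 0.021,-0.165,-0.012,0,0,0, 0.021,-0.165,-0.012,0,0,0, 0.021,-0.165,-0.012,0,0,0, 0.021,-0.165,-0.012,0,0,0, 0.021,-0.165,-0.012,0,0,0]'
python3 - <<'E'
from h import *
info(); print(rel([.462,.045,.104],R.from_matrix(np.diag([-1,1,-1.]))))
cv2.imwrite("pics/w3.png",env.get_image("wrist")[:,:,::-1])
E
```

```text
time_s: 4.55
tool_pos: [0.4608, 0.0444, 0.1039]
eef_rot: [0.004, 3.14, -0.001]
ft_force: [0.8, -0.3, -1.0]
finger_gap: 0.458
grip_force: 80.6
{'time_s': 4.55, 'tool_pos': [0.4608, 0.0444, 0.1039], 'eef_rot': [0.004, 3.1402, -0.0011], 'ft_force': [0.8195, -0.2633, -0.9979], 'finger_gap': 0.4579, 'grip_force': 80.5579, 'joints': [-0.1135, 0.5709, -0.0438, 2.1112, 0.0554, 0.4593, 1.3682]}
[-0.0012  0.0006 -0.0001 -0.0007  0.0014 -0.0025]
```

View pics/w3.png

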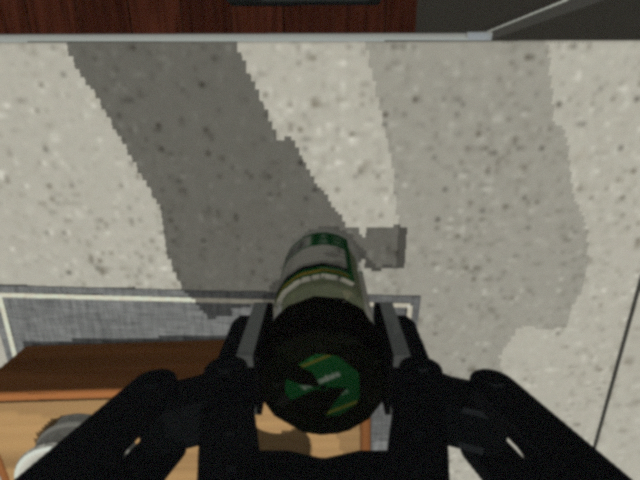

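The jar is held upright in front of the left end, with its base over the mat's front edge near (320,240). Next is a slow approach to the first touch.

```bash
python3 -m crank '[-0.006,0,0,0,0,0, -0.013,0,0,0,0,0, -0.02,0,0,0,0,0, -0.024,0,0,0,0,0, -0.026,0,0,0,0,0, -0.027,0,0,0,0,0, -0.028,0,0,0,0,0, -0.028,0,0,0,0,0, -0.028,0,0,0,0,0]'
python3 -m crank '[-0.001,0,0,0,0,0, -0.001,0,0,0,0,0]'; python3 -m crank '[-0.001,0,0,0,0,0, -0.001,0,0,0,0,0]'
```

```text
time_s: 5.35
tool_pos: [0.4882, 0.0435, 0.1034]
eef_rot: [-0.006, -3.141, 0.002]
ft_force: [-0.2, -0.5, -1.4]
finger_gap: 0.463
grip_force: 80.6
time_s: 5.52
tool_pos: [0.4896, 0.0435, 0.1035]
eef_rot: [0.006, 3.141, -0.002]
ft_force: [-0.1, -0.2, -1.0]
finger_gap: 0.463
grip_force: 80.6
time_s: 5.68
tool_pos: [0.4907, 0.0435, 0.1035]
eef_rot: [0.006, 3.141, -0.002]
ft_force: [0.9, -0.0, -1.1]
finger_gap: 0.455
grip_force: 80.6
```

```bash
for i in 1 2 3; do python3 -m crank '[-0.001,0,0,0,0,0, -0.001,0,0,0,0,0]' | grep -E "pos|force:" | head -2; done
```

```text
tool_pos: [0.4917, 0.0435, 0.1035]
ft_force: [0.1, -0.1, -0.9]
tool_pos: [0.4928, 0.0435, 0.1035]
ft_force: [0.7, -0.3, -2.1]
tool_pos: [0.4937, 0.0435, 0.1035]
ft_force: [0.6, -0.2, -1.2]
```

```bash
for i in 1 2 3; do python3 -m crank '[-0.001,0,0,0,0,0, -0.001,0,0,0,0,0]' | grep -E "pos|force:" | head -2; done
```

```text
tool_pos: [0.4944, 0.0435, 0.1034]
ft_force: [0.1, 0.9, -1.4]
tool_pos: [0.4951, 0.0436, 0.1034]
ft_force: [-1.1, 0.1, -0.8]
tool_pos: [0.4958, 0.0436, 0.1033]
ft_force: [-1.7, 0.0, -0.7]
```

```bash
python3 -m crank '[-0.001,0,0,0,0,0, -0.001,0,0,0,0,0]' | grep -E "pos|force:" | head -2; for i in 1 2 3 4 5 6; do python3 -m crank '[0,0,0,0,0,0]' | grep -E "time|pos|force:" | head -3; done
```

```text
tool_pos: [0.4966, 0.0437, 0.1033]
ft_force: [-3.8, 0.5, -0.5]
time_s: 6.93
tool_pos: [0.4966, 0.0437, 0.1033]
ft_force: [-2.7, 1.7, -0.8]
time_s: 7.02
tool_pos: [0.4967, 0.0437, 0.1033]
ft_force: [-3.1, 1.1, 0.1]
time_s: 7.1
tool_pos: [0.4968, 0.0437, 0.1033]
ft_force: [-3.4, 2.1, -0.7]
time_s: 7.18
tool_pos: [0.4969, 0.0437, 0.1034]
ft_force: [-2.6, 1.6, 0.2]
time_s: 7.27
tool_pos: [0.497, 0.0437, 0.1034]
ft_force: [-2.5, 1.4, -0.3]
time_s: 7.35
tool_pos: [0.497, 0.0437, 0.1034]
ft_force: [-3.7, 1.8, -0.3]
```

```bash
for i in 1 2 3 4; do python3 -m crank '[0.0008,0,0,0,0,0, 0.0008,0,0,0,0,0]' | grep -E "pos|force:" | head -2; done; python3 -m crank '[0.008,0,0,0,0,0, 0.016,0,0,0,0,0, 0.018,-0.015,0,0,0,0, 0.018,-0.04,0,0,0,0, 0.018,-0.07,0,0,0,0, 0.018,-0.1,0,0,0,0, 0.018,-0.125,0,0,0,0, 0.018,-0.145,0,0,0,0, 0.018,-0.157,0,0,0,0, 0.018,-0.157,0,0,0,0, 0.018,-0.157,0,0,0,0, 0.018,-0.157,0,0,0,0]'
python3 - <<'E'
from h import *
info(); print(rel([.48,-.113,.1035],R.from_matrix(np.diag([-1,1,-1.]))))
a=env.get_image("wrist")[:,:,::-1]; cv2.imwrite("pics/w4.png",a)
b=cv2.imread("pics/w3.png"); g=lambda i:np.float32(cv2.cvtColor(np.ascontiguousarray(i),cv2.COLOR_BGR2GRAY)[350:420,275:365])
print(cv2.phaseCorrelate(g(b),g(a),cv2.createHanningWindow((90,70),cv2.CV_32F)))
E
```

```text
tool_pos: [0.4966, 0.0435, 0.1035]
ft_force: [-3.7, 1.5, -0.5]
tool_pos: [0.4961, 0.0434, 0.1035]
ft_force: [-1.9, 2.0, -1.5]
tool_pos: [0.4956, 0.0432, 0.1036]
ft_force: [-2.5, 0.6, -1.2]
tool_pos: [0.495, 0.0432, 0.1036]
ft_force: [-1.0, 0.1, -2.3]
time_s: 9.02
tool_pos: [0.4757, -0.112, 0.1038]
eef_rot: [0.003, 3.141, -0.0]
ft_force: [-0.9, -0.5, -1.6]
finger_gap: 0.456
grip_force: 80.6
{'time_s': 9.0167, 'tool_pos': [0.4757, -0.112, 0.1038], 'eef_rot': [0.0033, 3.1407, -0.0002], 'ft_force': [-0.8622, -0.5041, -1.6186], 'finger_gap': 0.4562, 'grip_force': 80.5992, 'joints': [0.2444, 0.597, -0.0853, 2.0416, 0.099, 0.5059, 1.6559]}
[-0.0043 -0.001   0.0003 -0.0001  0.0009 -0.0021]
((-0.006409567889022583, 0.12481005750598229), 1.074114195505778)
```

The lid moved only 0.1 px in the wrist view, so the jar did not slip in the grip. Next is the right-end touch.

```bash
python3 -m crank '[-0.006,0,0,0,0,0, -0.012,0,0,0,0,0, -0.017,0,0,0,0,0, -0.02,0,0,0,0,0, -0.021,0,0,0,0,0, -0.021,0,0,0,0,0, -0.021,0,0,0,0,0]' | grep -E "pos|force:" | head -2; for i in 1 2 3 4 5 6; do python3 -m crank '[-0.001,0,0,0,0,0, -0.001,0,0,0,0,0]' | grep -E "pos|force:" | head -2; done
```

```text
tool_pos: [0.4965, -0.1135, 0.1035]
ft_force: [-0.9, -0.2, -1.3]
tool_pos: [0.4976, -0.1136, 0.1036]
ft_force: [-0.4, 0.2, -1.5]
tool_pos: [0.4988, -0.1136, 0.1037]
ft_force: [0.3, -0.2, -0.0]
tool_pos: [0.4998, -0.1135, 0.1037]
ft_force: [-0.4, -0.3, -1.1]
tool_pos: [0.5004, -0.1136, 0.1036]
ft_force: [-0.8, -0.1, -2.3]
tool_pos: [0.5011, -0.1137, 0.1035]
ft_force: [-1.5, 0.1, 0.1]
tool_pos: [0.5019, -0.1138, 0.1035]
ft_force: [-2.0, -0.8, -0.7]
```

```bash
python3 -m crank '[-0.001,0,0,0,0,0, -0.001,0,0,0,0,0]' | grep -E "pos|force:" | head -2; for i in 1 2 3 4 5 6; do python3 -m crank '[0,0,0,0,0,0]' | grep -E "time|pos|force:" | head -3; done;  for i in 1 2 3 4; do python3 -m crank '[0.0008,0,0,0,0,0, 0.0008,0,0,0,0,0]' | grep -E "pos|force:" | head -2; done; 
```

```text
tool_pos: [0.5027, -0.1139, 0.1034]
ft_force: [-3.0, -1.0, -0.4]
time_s: 10.9
tool_pos: [0.5027, -0.1139, 0.1034]
ft_force: [-2.8, -1.3, -0.5]
time_s: 10.98
tool_pos: [0.5028, -0.1138, 0.1035]
ft_force: [-2.6, -1.6, -0.6]
time_s: 11.07
tool_pos: [0.503, -0.1138, 0.1035]
ft_force: [-3.9, -1.9, 0.8]
time_s: 11.15
tool_pos: [0.503, -0.1138, 0.1035]
ft_force: [-4.3, -1.6, 1.0]
time_s: 11.23
tool_pos: [0.5031, -0.1138, 0.1036]
ft_force: [-3.9, -1.1, 0.4]
time_s: 11.32
tool_pos: [0.5032, -0.1138, 0.1036]
ft_force: [-4.2, -1.3, 0.6]
tool_pos: [0.5028, -0.1136, 0.1036]
ft_force: [-3.6, -2.7, -0.7]
tool_pos: [0.5023, -0.1134, 0.1037]
ft_force: [-4.2, -1.7, -0.2]
tool_pos: [0.5017, -0.1133, 0.1038]
ft_force: [-3.0, -1.6, -0.4]
tool_pos: [0.5011, -0.1132, 0.1038]
ft_force: [-1.9, -0.7, -1.3]
```

Left and right contacts came at x≈0.4939 (y 0.0436) and x≈0.4998 (y −0.1137), so the stand yaw is about 0.038 rad. Now I'll move round to the end face.

```bash
python3 -m crank '[0.008,0,0,0,0,0, 0.016,-0.002,0,0,0,0, 0.02,-0.015,0,0,0,0, 0.02,-0.035,0,0,0,0, 0.02,-0.055,0,0,0,0, 0.018,-0.07,0,0,0,0, 0.01,-0.077,0,0,0,0, -0.004,-0.077,0,0,0,0, -0.022,-0.077,0,0,0,0, -0.04,-0.077,0,0,0,0, -0.054,-0.077,0,0,0,0, -0.061,-0.077,0,0,0,0, -0.062,-0.077,0,0,0,0, -0.062,-0.077,0,0,0,0, -0.062,-0.077,0,0,0,0]'|grep -E "time|pos|rot|force:" | head -4
python3 - <<'E'
from h import *
print(rel([.563,-.190,.1035],R.from_matrix(np.diag([-1,1,-1.]))))
a=env.get_image("wrist")[:,:,::-1]; cv2.imwrite("pics/w5.png",a)
b=cv2.imread("pics/w3.png"); g=lambda i:np.float32(cv2.cvtColor(np.ascontiguousarray(i),cv2.COLOR_BGR2GRAY)[350:420,275:365])
print(cv2.phaseCorrelate(g(b),g(a),cv2.createHanningWindow((90,70),cv2.CV_32F)))
E
```

```text
time_s: 13.23
tool_pos: [0.561, -0.1908, 0.1036]
eef_rot: [-0.006, -3.14, 0.002]
ft_force: [-1.5, -0.4, -1.1]
[-0.002   0.0008  0.0001 -0.001  -0.0012 -0.0041]
((-0.05437587409565481, -0.13673982685852337), 1.294324153146626)
```

View pics/w5.png

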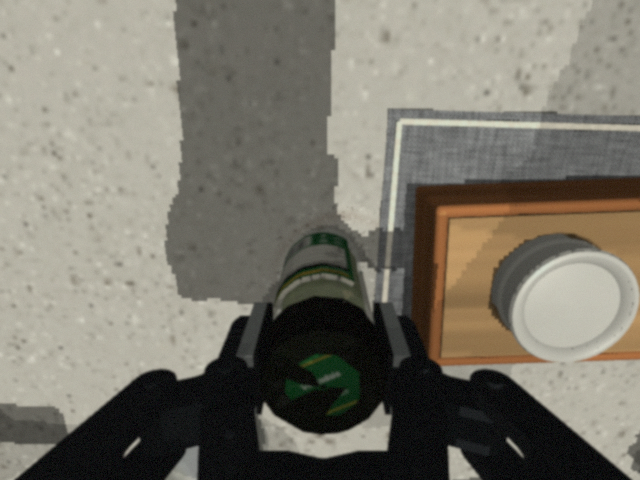

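The jar is in line with the right-hand end face, near column 430, and the canister is clear of the fingers. Next is the end touch.

```bash
python3 -m crank '[0,0.007,0,0,0,0, 0,0.015,0,0,0,0, 0,0.022,0,0,0,0, 0,0.026,0,0,0,0, 0,0.028,0,0,0,0, 0,0.028,0,0,0,0, 0,0.028,0,0,0,0]' | grep -E "pos|force:" | head -2; for i in 1 2 3 4 5 6 7; do python3 -m crank '[0,0.001,0,0,0,0, 0,0.001,0,0,0,0]' | grep -E "pos|force:" | head -2; done
```

```text
tool_pos: [0.5623, -0.1628, 0.1038]
ft_force: [-0.6, 0.2, -0.7]
tool_pos: [0.5623, -0.1621, 0.1037]
ft_force: [-0.7, 0.3, -1.9]
tool_pos: [0.5623, -0.1607, 0.1037]
ft_force: [0.3, 1.0, -1.3]
tool_pos: [0.5623, -0.1597, 0.1037]
ft_force: [0.1, 0.7, -1.7]
tool_pos: [0.5624, -0.1593, 0.1039]
ft_force: [0.5, -1.0, -0.7]
tool_pos: [0.5625, -0.1589, 0.104]
ft_force: [0.5, -2.5, -1.3]
tool_pos: [0.5625, -0.1584, 0.1041]
ft_force: [0.3, -4.5, 0.3]
tool_pos: [0.5626, -0.1579, 0.1042]
ft_force: [-0.4, -6.2, 1.6]
```

```bash
python3 -m crank '[0,0,0,0,0,0, 0,0,0,0,0,0, 0,0,0,0,0,0, 0,0,0,0,0,0, 0,0,0,0,0,0, 0,0,0,0,0,0]' | grep -E "pos|rot|force:" | head -3; for i in 1 2 3 4; do python3 -m crank '[0,-0.001,0,0,0,0, 0,-0.001,0,0,0,0]' | grep -E "pos|force:" | head -2; done
python3 - <<'E'
from h import *
r=.0201
for pL,pR,pE in (((.4939,.0436),(.4998,-.1136),(.5623,-.1596)),((.4942,.0436),(.5003,-.1136),(.5623,-.1594))):
    pL,pR,pE=map(np.array,(pL,pR,pE))
    th=np.arctan2((pL-pR)[1],(pL-pR)[0])-np.pi/2; ex=np.array([np.cos(th),np.sin(th)]); ey=np.array([-np.sin(th),np.cos(th)])
    cx=(pL+pR)/2@ex+r+.042; cy=pE@ey+r+.105
    C=ex*cx+ey*cy; P=C+.05*ey; w=-.0338; M=np.array([.5522,-.0271]); Rm=np.array([[np.cos(w),-np.sin(w)],[np.sin(w),np.cos(w)]])
    print(th,C.round(4),P.round(4),"in mat",(Rm.T@(C-M)).round(4),th-w)
E
```

```text
tool_pos: [0.5625, -0.158, 0.1041]
eef_rot: [0.008, 3.14, -0.006]
ft_force: [-0.6, -5.2, 1.2]
tool_pos: [0.5624, -0.1583, 0.104]
ft_force: [-0.3, -5.0, 0.8]
tool_pos: [0.5624, -0.1584, 0.1039]
ft_force: [-0.5, -5.3, 0.7]
tool_pos: [0.5624, -0.1587, 0.1037]
ft_force: [-0.1, -3.7, 0.8]
tool_pos: [0.5623, -0.159, 0.1036]
ft_force: [0.4, -1.9, 0.2]
0.037514198604353455 [ 0.559  -0.0345] [0.5571 0.0154] in mat [ 0.007  -0.0072] 0.07131419860435345
0.03878461233702346 [ 0.5594 -0.0343] [0.5574 0.0156] in mat [ 0.0074 -0.007 ] 0.07258461233702346
```

All three touches are done. The pocket is at TCP (0.557,0.0155), consistent with the camera estimate of (0.557,0.018). Next I'll back off, lift, and move over the pocket.

```bash
python3 -m crank '[0,-0.008,0,0,0,0, 0,-0.014,0,0,0,0, 0,-0.014,-0.02,0,0,0, 0,-0.014,-0.05,0,0,0, 0,-0.014,-0.08,0,0,0, 0,0,-0.09,0,0,0, 0.002,0.025,-0.09,0,0,0, 0.003,0.055,-0.09,0,0,0, 0.004,0.085,-0.09,0,0,0, 0.005,0.115,-0.09,0,0,0, 0.005,0.14,-0.09,0,0,0, 0.005,0.16,-0.085,0,0,0, 0.005,0.17,-0.075,0,0,0, 0.005,0.1745,-0.06,0,0,0, 0.005,0.1745,-0.05,0,0,0, 0.005,0.1745,-0.047,0,0,0, 0.005,0.1745,-0.047,0,0,0, 0.005,0.1745,-0.047,0,0,0, 0.005,0.1745,-0.047,0,0,0]'|grep -E "time|pos|rot|force:" | head -4
python3 - <<'E'
from h import *
print(rel([.5572,.0155,.151],R.from_rotvec([0.004,3.14,-0.001])))
a=env.get_image("wrist")[:,:,::-1]; cv2.imwrite("pics/w6.png",a)
b=cv2.imread("pics/w3.png"); g=lambda i:np.float32(cv2.cvtColor(np.ascontiguousarray(i),cv2.COLOR_BGR2GRAY)[350:420,275:365])
print(cv2.phaseCorrelate(g(b),g(a),cv2.createHanningWindow((90,70),cv2.CV_32F)))
E
```

```text
time_s: 17.78
tool_pos: [0.5585, 0.0138, 0.151]
eef_rot: [0.009, 3.14, -0.002]
ft_force: [-0.7, 0.3, -0.9]
[ 0.0013  0.0017 -0.     -0.0007 -0.0001 -0.003 ]
((-0.02579489097885812, -0.000578993224841895), 1.2058867754759612)
```

View pics/w6.png

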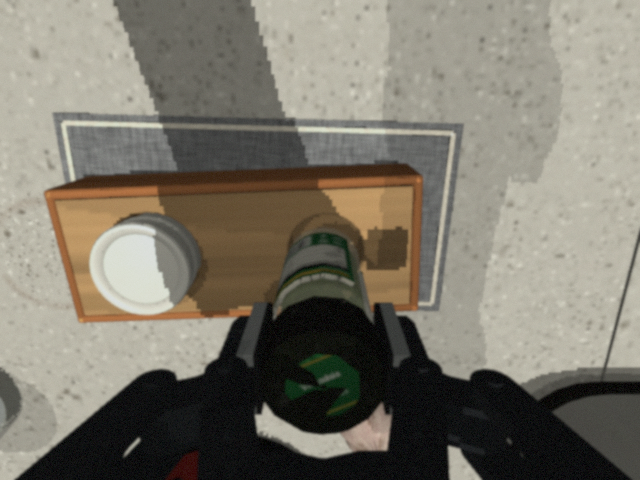

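The jar hangs over the pocket, whose rim is just visible around its base near (325,225). Before lowering I'll make the small correction.

```bash
python3 -m crank '[0.0013,0.0017,0,0,0,-0.003, 0.0013,0.0017,0,0,0,-0.003, 0.0013,0.0017,0,0,0,-0.003, 0.0013,0.0017,0,0,0,-0.003]'|grep -E "pos|rot|force:" | head -3; python3 -m crank '[0,0,0.003,0,0,0, 0,0,0.004,0,0,0, 0,0,0.005,0,0,0, 0,0,0.006,0,0,0, 0,0,0.007,0,0,0, 0,0,0.007,0,0,0]'|grep -E "pos|rot|force:" | head -3
```

```text
tool_pos: [0.5567, 0.0166, 0.1508]
eef_rot: [0.001, 3.141, -0.002]
ft_force: [0.2, 0.2, -1.3]
tool_pos: [0.5565, 0.0165, 0.1433]
eef_rot: [-0.001, -3.141, 0.002]
ft_force: [-0.4, 0.1, -2.0]
```

```bash
python3 -m crank '[-0.0006,-0.001,0,0,0,0, -0.0006,-0.001,0,0,0,0, -0.0006,-0.001,0,0,0,0]'|grep -E "pos|rot|force:" | head -3; for i in 1 2 3 4 5; do python3 -m crank '[0,0,0.001,0,0,0, 0,0,0.001,0,0,0]'|grep -E "pos|force:" | head -2; done
```

```text
tool_pos: [0.5574, 0.0154, 0.1436]
eef_rot: [0.002, 3.141, -0.002]
ft_force: [-0.2, 1.2, -1.2]
tool_pos: [0.5572, 0.0155, 0.1424]
ft_force: [-0.2, 0.5, -1.1]
tool_pos: [0.5572, 0.0155, 0.1414]
ft_force: [-0.9, 0.7, -2.0]
tool_pos: [0.5571, 0.0155, 0.1404]
ft_force: [-0.3, 0.2, -3.0]
tool_pos: [0.5572, 0.0155, 0.1393]
ft_force: [-0.5, 0.6, -1.5]
tool_pos: [0.5572, 0.0155, 0.1384]
ft_force: [-0.9, 0.3, -0.4]
```

The jar is below the rim and free of force, so I'll keep lowering.

```bash
for i in 1 2 3 4 5; do python3 -m crank '[0,0,0.0015,0,0,0, 0,0,0.003,0,0,0, 0,0,0.0045,0,0,0, 0,0,0.0045,0,0,0]'|grep -E "pos|force:" | head -2; done
```

```text
tool_pos: [0.557, 0.0155, 0.1336]
ft_force: [-0.0, 0.8, -1.5]
tool_pos: [0.557, 0.0155, 0.1292]
ft_force: [0.3, -0.2, -0.4]
tool_pos: [0.557, 0.0155, 0.1247]
ft_force: [-0.3, 0.9, -2.2]
tool_pos: [0.557, 0.0155, 0.1202]
ft_force: [-0.2, 0.4, -1.8]
tool_pos: [0.5571, 0.0154, 0.1157]
ft_force: [-0.2, -0.7, -2.0]
```

```bash
python3 -m crank '[0,0,0.002,0,0,0, 0,0,0.004,0,0,0, 0,0,0.0055,0,0,0, 0,0,0.0055,0,0,0]'|grep -E "pos|force:" | head -2;for i in 1 2 3 4 ; do python3 -m crank '[0,0,0.0007,0,0,0, 0,0,0.0007,0,0,0]'|grep -E "pos|force:" | head -2; done
```

```text
tool_pos: [0.557, 0.0155, 0.1101]
ft_force: [0.8, -0.9, -1.0]
tool_pos: [0.5572, 0.0155, 0.1097]
ft_force: [0.7, -0.0, -1.8]
tool_pos: [0.5573, 0.0155, 0.1091]
ft_force: [0.1, -0.3, -1.5]
tool_pos: [0.5573, 0.0155, 0.1084]
ft_force: [0.3, -0.2, -1.3]
tool_pos: [0.5574, 0.0156, 0.1078]
ft_force: [-0.9, -0.3, -0.9]
```

```bash
for i in 1 2 3; do python3 -m crank '[0,0,0.0006,0,0,0, 0,0,0.0006,0,0,0]'|grep -E "pos|force:" | head -2; done
```

```text
tool_pos: [0.5575, 0.0156, 0.1075]
ft_force: [-0.8, 0.2, 2.1]
tool_pos: [0.5577, 0.0157, 0.1072]
ft_force: [-0.5, 0.3, 6.1]
tool_pos: [0.5578, 0.0158, 0.1069]
ft_force: [-1.2, 0.1, 8.1]
```

It touched the floor at TCP z≈0.1077, as expected. I'll ease off slightly and release.

```bash
python3 -m crank '[0,0,-0.0006,0,0,0, 0,0,-0.001,0,0,0, 0,0,-0.001,0,0,0]'|grep -E "pos|force:" | head -2; python3 -m crank '[0,0,0,0,0,0, 0,0,0,0,0,0, 0,0,0,0,0,0, 0,0,0,0,0,0, 0,0,0,0,0,0, 0,0,0,0,0,0, 0,0,0,0,0,0, 0,0,0,0,0,0]' 1; python3 -m crank '[0,0,-0.01,0,0,0, 0,0,-0.025,0,0,0, 0,0,-0.05,0,0,0, 0,0,-0.085,0,0,0, 0,0,-0.12,0,0,0, 0,0,-0.15,0,0,0, 0,0,-0.17,0,0,0, 0,0,-0.17,0,0,0, 0,0,-0.17,0,0,0]'
python3 - <<'E'
from h import *
cv2.imwrite("pics/w7.png",env.get_image("wrist")[:,:,::-1])
E
```

```text
tool_pos: [0.5575, 0.0156, 0.1073]
ft_force: [-0.9, 0.9, 4.8]
time_s: 23.83
tool_pos: [0.5573, 0.0155, 0.1069]
eef_rot: [0.001, 3.141, -0.002]
ft_force: [-0.2, 0.0, 0.8]
finger_gap: 0.999
grip_force: 0.0
time_s: 24.58
tool_pos: [0.5577, 0.0157, 0.2789]
eef_rot: [0.001, 3.138, -0.001]
ft_force: [0.2, -0.2, -1.3]
finger_gap: 1.001
grip_force: 0.0
```

View pics/w7.png

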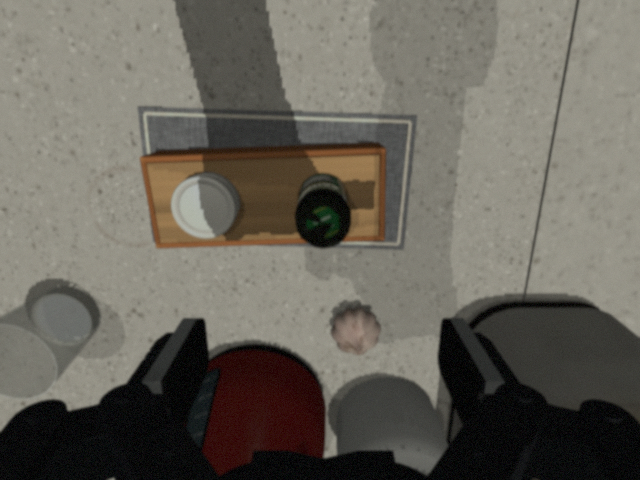

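The jar stands upright in the left pocket with its lid at about (323,217), the gripper is clear, and nothing else was disturbed. I'm handing it in.

```bash
python3 - <<'E'
from h import *
print(onplane(env.calibration("wrist"),[[323,217]],.121).round(4)); info(); print(env.close_job())
E
```

```text
[[0.5512 0.0163 0.121 ]]
{'time_s': 24.6333, 'tool_pos': [0.5568, 0.0156, 0.2773], 'eef_rot': [0.0012, 3.1411, -0.0018], 'ft_force': [-0.2057, 0.7204, 0.1658], 'finger_gap': 0.9991, 'grip_force': 0.0, 'joints': [0.0113, 0.4507, -0.1191, 1.6662, 0.0619, 1.028, 1.4421]}
the job is handed in; nothing more can be done
None
```

The black-lidded jar is seated and released in the stand's left-hand pocket after the three touches (front left, front right, right end), and the job was handed in at about 24.6 s; the hand-in returned no verdict.

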